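Empty the locked drop-bottom sample hopper

TASK

Empty the drop-bottom hopper into the tray under it. Pull the sprung selector knob up, turn it anticlockwise (seen from above) by about 75 degrees so that its tongue swings out of the way of the pin on the lever, and let it drop fully into its second notch; then pull the lever over towards the front, where the robot stands, until all three sample cups have fallen into the tray, and push it back until the trap door is fully shut and caught by its ball catch. Leave the knob in the second notch and do not disturb the beaker, dish, timer or pen.

Things in the scene. Friction and masses are not known exactly. Their poses are not given: they have to be found in the camera images.
- hopper: Bench hopper unit, screwed down. Origin on the worktop under the hopper's centre; x to its back, y to its left, z up. Base plate x -165..82, y -125..240 mm. Two white side plates (y = +-68 mm, 140 long) rise to z = 270; hopper 127 x 130 mm inside, clear front wall, trap door as its floor at z = 170, tray below. Left of it (+y): the trap lever, then a pillar with the selector knob
- knob_grip (a point): Centre of the selector knob's black bar grip, on its vertical axis, 232 mm high when down, 65 mm left of the lever's handle. Bar 14 mm thick (its y), 46 long (its x), from 21 mm below this point to 14 above; 44 mm round skirt below. Its x axis lies along bar and tongue (steel, reaches 90 mm out, 30 mm lower); locked, it points to the back, its end in front of a side pin on the lever, blocking it
- selector_lift (a joint): How far the knob is pulled up (m): 0 fully down in a notch, 0.020 upper stop. Its spring pulls down with 3 N at 0, 5 N at 0.020. A key under the knob sits in a notch 10 mm deep: lift 0.011 or more (0.015 is good) to clear it. Let go between the notches, the knob stays up at about 0.0095
- selector (a joint): Turn of the knob about the vertical (rad), anticlockwise from above positive: 0 in the first notch (locked), 1.31 in the second (lever free); about 0.1 play either way in a notch; stops at -0.22 and 1.53. Cannot leave a notch unless lifted. Turns easily (0.02 N m)
- trap (a joint): Angle of the trap door and its lever (rad): 0 shut, 1.30 fully open (stop). Opening moves the handle up and over to the front (-x). Blocked (springily) from about 0.06 while the knob is locked. Stiff hinge (0.14 N m): the empty door stays where left, the loaded one may sink open. A ball catch resists both ways round 0.12 with up to 8 N at the handle; below 0.07 it pulls the lever to 0
- lever_handle (a point): Grip point of the lever's handle, on its axis: a black round bar, 17 mm diameter, lying along the unit's y, free from 24 mm left (+y) of this point to 24 mm right of it, where the lever (10 mm round bar) comes up. 100 mm from the hinge axis, 247 mm high when shut. Shut, the lever leans back (+x) 0.64 rad from upright; fully open it leans forward 0.66 rad
- trap_hinge (a point): Point on the hinge axis of the trap (the axis runs along the unit's y) level with lever_handle's y, 167 mm above the worktop; axes as the unit's
- tray_floor (a point): Centre of the catch tray's floor, 14 mm above the worktop; the tray is 222 mm long (unit's x) and 130 mm wide (y) inside, its walls reach 60 mm above the worktop; axes as the unit's
- cup_0_mid (a point): Centre of a lidded sample cup, tapered, 47 mm across, 43 mm tall; at first it stands in the hopper on the trap door
- cup_1_mid (a point): Centre of the second sample cup, same size, also in the hopper
- cup_2_mid (a point): Centre of the third sample cup, same size, also in the hopper
- beaker: Bystander: plastic beaker 55 mm across, 69 mm tall, left of the unit; origin at its underside
- dish: Bystander: petri dish 69 mm across, 15 mm tall, right of the unit; origin at its underside
- timer: Bystander: flat timer 56 x 62 x 18 mm, left of the unit; origin at its underside
- pen: Bystander: marker pen 139 mm long, 13 mm thick, behind the unit on its left; origin at its underside
There are look-alikes about, which are no part of the job. Of the things that look like the part that bears cup_2_mid, the largest one is meant.

How it is judged:
By the outcome, as a careful person would: the job done as asked, in the order asked, and still so for the second after the job is handed in, with the robot touching nothing.
It also fails if it takes over 56 s, if anything falls off the work surface, if the arm or the gripper's body presses on something with over 40 N, if the wrist force passes 120 N, or if a joint passes its speed limit or range.

ROBOT

A 6-joint arm with a two-finger parallel gripper is mounted at the origin on a cart in front of the work surface, level with it; the furniture and walls round the work are solid. World frame = base frame: x ahead of the robot, y to its left, z up, the work surface at z = 0. Lengths are in mm, angles in rad, forces in N, time in s.
With the tool pointing down it reaches from about 350 to 975 mm from the base axis. Payload 4.9 kg.
Tool frame: the origin (TCP) lies at the very end of the fingers, on their centre line; the grasp point (between the pads) lies 19 mm behind it (manip.pinch_z is the distance from the TCP to the grasp point, in mm); z points along the fingers, y is the line along which they close (so a half turn about z gives the same grasp; the last joint's range is limited). The gripper opens to 85 mm and grips with 20 to 120 N. Pads are 22 mm wide; open, the fingers measure 114 mm over their backs; the gripper's body (76 mm by 85 mm) begins 54 mm behind the grasp point. The pads swing forward as they close: fully open they stand 13 mm farther back than shut.
Start: joints at [1.075, 0.053, 1.613, -0, 1.476, -0.119], TCP at [229.955, 581.139, 231.304] pointing down, gripper open.
Joint ranges: [-3.01, 3.01], [-1.01, 2.22], [0.06, 2.58], [-1.02, 4.17], [0.09, 2.62], [-3.14, 3.14]. Speed limits (rad/s): [2.57, 2.57, 3.14, 3.14, 3.14, 3.14].

INTERFACE

Orientations are given as a rotation vector (axis times angle).
In Python, from plant import manip, snapshot, camera_info, job gives the robot as it stands.
- The arm moves only by the tool apply_moves, never from a script. Its argument "moves" is a list of rows, each a list of 2 entries, a list of its own where there are three numbers: the shift along the world's x, y, z in units of 200 mm (1.0 is 200 mm), then the turn, a rotation vector about the world's x, y, z in units of 180 degrees (1.0 is 180 degrees). A call has 1 to 20 rows; each row is the pose to reach, as a shift and turn from the pose commanded when the call began, turning the shorter way round; what a row does not reach only later rows make up. A row lasts 1/12 s, in which the tool goes at most 41.7 mm and 7.16 degrees, less where a joint would pass 70% of its speed; a pose out of reach is approached as far as the arm can. A call with a number of a shift or a turn outside -1 to 1 is refused whole. A call with a gripper value outside its range is refused whole. "jaw" is the gripper command: -1 is shut, 1 is fully open, values between are in proportion, set as the call begins (left out, the last holds). The fingers move at their own pace and stop on an object; the grip force is fixed at half the most. Time passes only in rows, so rows that repeat a pose let the fingers close. It gives the time, the measured TCP pose, the force, the opening and the grip force at its end, in the units of the state.
- manip.state(): the state, without advancing time (a new reading comes with each control period).
- snapshot(name): name is "side" or "top" or "wrist"; returns the picture (384x512x3 uint8, red, green, blue); there is no depth.
- camera_info(name): a dict with "K" (3x3 intrinsics, pixels), "eye" and "orientation" of the camera in the world. Camera axes: x right, y up, looking along -z (the intrinsics and any distortion apply to the point x, -y, -z); pixel columns grow to the right and rows downward; lengths in mm; the calibration is good to about 2 mm. A picture is of the moment at which its call begins: read the wrist's pose just before it. camera_info takes no time and is no camera call; for the wrist camera it gives the pose at the moment of the call.
- job.hand_in(): hands the job in; it is judged then, once.
The state is a dict: "t": time; "joint_pos": joint angles; "joint_vel": joint speeds; "effort": joint torques, N m; "tcp_pos": TCP position; "tool_rot": TCP orientation; "wrist_force": force on the tool from outside, world axes, zero at the start; "torque": the same for the moment, N m; "finger_gap": finger opening in mm; "finger_force": force on a finger pad.
Only numpy, scipy, OpenCV 4.12 (cv2) and the standard library are available. Lean on these libraries where they do the work, as an engineer would, in place of code of your own. Each camera call takes 0.05 s, during which the arm holds its last target. There are 200 camera calls.

## Working session

There is one attempt and no reset: what is moved stays moved. The work goes in short steps, Python scripts to look and compute and a tool call to move; the robot and the scene stay as the last step left them, time stands still between calls to the robot, and variables do not carry over. Pictures are saved under pics/ and viewed, at most 10 in all, crops included, and the job is handed in when it is done.

Besides the shell and the picture viewer there is one more tool, called after "Request:" as a command line: name --argument value ..., lists and objects as JSON in quotes. apply_moves: Moves the arm, as the interface text tells. Shifts and turns lie within -1 to 1; 1 stands for 200 mm of shift or 180 degrees of turn. Its arguments: {"type":"object","properties":{"moves":{"type":"array"},"jaw":{"type":"number"}},"required":["moves"]}

```bash
mkdir -p pics; cat > h.py <<'E'
import numpy as np, cv2
from plant import manip, snapshot, camera_info, job
def shot(n,f):
    c=camera_info(n); im=snapshot(n); cv2.imwrite(f'pics/{f}.png',cv2.cvtColor(im,cv2.COLOR_RGB2BGR)); return im,c
E
python3 - <<'E'
from h import *
a,c=shot('side','s0');b,d=shot('top','t0')
print(c);print(d);print(manip.state())
for n in('s0','t0'):
    i=cv2.imread(f'pics/{n}.png');cv2.imwrite(f'pics/{n}b.png',cv2.resize(i,(800,600),interpolation=cv2.INTER_CUBIC))
E
```

```text
{'K': array([[437.81279807,   0.        , 260.83830073],
       [  0.        , 437.81279807, 193.26944129],
       [  0.        ,   0.        ,   1.        ]]), 'eye': array([1497.04920039,  580.38532108,  932.26286832]), 'orientation': array([0.53979178, 0.9907386 , 1.93676633])}
{'K': array([[399.50147246,   0.        , 257.86654703],
       [  0.        , 399.50147246, 193.17938166],
       [  0.        ,   0.        ,   1.        ]]), 'eye': array([ 463.55176118,   17.49214299, 1147.82285776]), 'orientation': array([ 0.10243689, -0.08158211, -1.55528989])}
{'t': 0.1, 'joint_pos': array([ 1.07503764e+00,  5.33094847e-02,  1.61416463e+00,  8.50186742e-06,
        1.47602555e+00, -1.19045792e-01]), 'joint_vel': array([-5.45333805e-05, -2.23382247e-03, -5.20974809e-03,  3.64270132e-05,
       -1.86223130e-03,  2.03803797e-04]), 'effort': array([-3.68760766e-04, -3.94899166e+01, -3.71365678e+01, -1.69870127e-04,
        3.99703276e-03, -2.28409658e-05]), 'tcp_pos': array([229.66527843, 580.65649715, 230.16967195]), 'tool_rot': array([-5.88137923e-01, -3.08545201e+00,  2.85055035e-03]), 'wrist_force': array([1.02050239, 1.57740812, 0.12562915]), 'torque': array([ 0.00426103, -0.01158721, -0.03512513]), 'finger_force': 0.0, 'finger_gap': 85.09334610429956}
```

View pics/s0b.png

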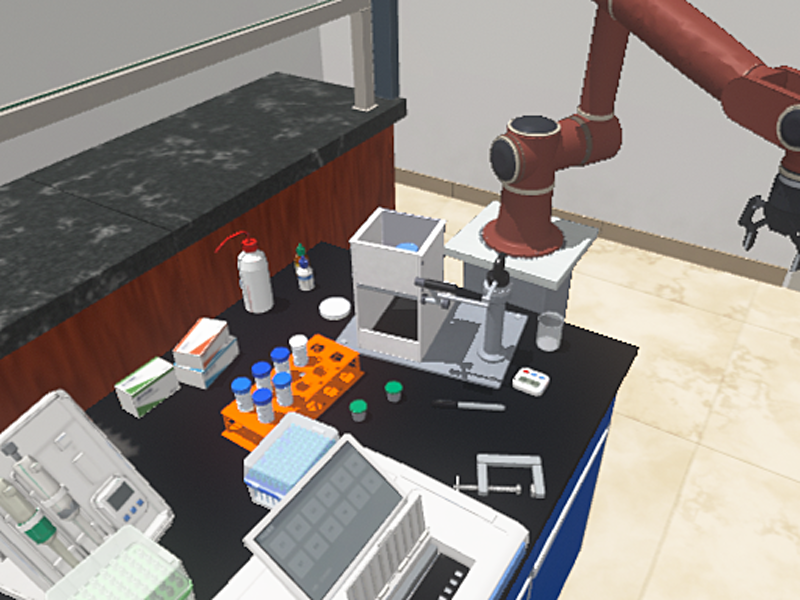

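View pics/t0b.png

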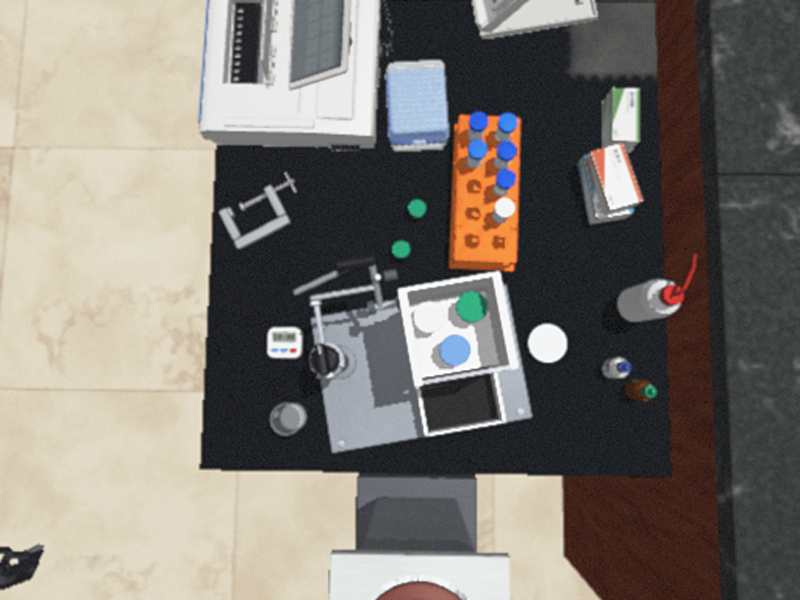

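```bash
cat >> h.py <<'E'
from scipy.spatial.transform import Rotation as R
def ray(c,u,v):
    K=c['K']; p=np.array([(u-K[0,2])/K[0,0],-(v-K[1,2])/K[1,1],-1]); return c['eye'],R.from_rotvec(c['orientation']).as_matrix()@p
def atz(c,u,v,z):
    e,d=ray(c,u,v); return e+d*(z-e[2])/d[2]
def proj(c,P):
    p=R.from_rotvec(c['orientation']).as_matrix().T@(np.array(P)-c['eye']); K=c['K']
    return np.array([K[0,2]+K[0,0]*p[0]/-p[2],K[1,2]+K[1,1]*p[1]/p[2]])
E
python3 - <<'E'
from h import *
d=camera_info('top'); 
C=[atz(d,u*.64,v*.64,270) for u,v in[(398,290),(500,272),(520,367),(417,385)]]
for p in C: print(p.round(1))
print(np.mean(C,0)); 
B=[atz(d,u*.64,v*.64,3) for u,v in[(333,452),(532,418)]]; print(B)
print('knob',atz(d,326*.64,360*.64,246))
i=cv2.imread('pics/t0.png')[150:310,170:350]; j=cv2.imread('pics/s0.png')[130:260,220:360]
cv2.imwrite('pics/c0.png',np.hstack([cv2.resize(i,(400,356),interpolation=2),cv2.resize(j,(383,356),interpolation=2)]))
E
```

```text
[583.8  37.1 270. ]
[ 611.5 -107.5  270. ]
[ 477.5 -134.8  270. ]
[450.5   8.6 270. ]
[530.83751874 -49.11884876 270.        ]
[array([324.95993508, 155.55991181,   3.        ]), array([ 390.61144524, -201.98843272,    3.        ])]
knob [484.00683413 139.91471925 246.        ]
```

View pics/c0.png

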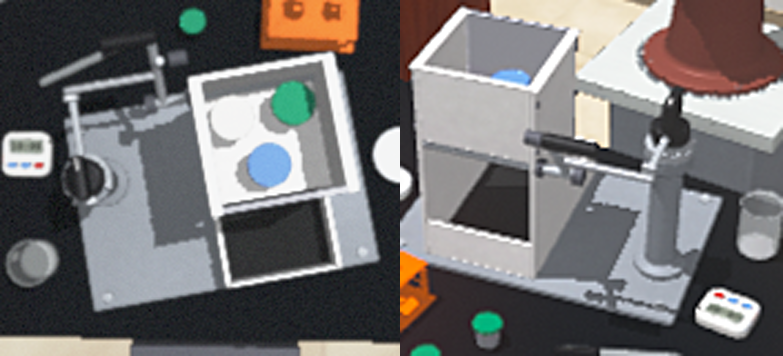

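```bash
cat >> h.py <<'E'
O=np.array([531,-49,0.]);Y=0.187;RU=R.from_euler('z',Y)
def loc(p): return RU.inv().apply(np.array(p)-O)
E
python3 - <<'E'
from h import *
d=camera_info('top')
f=lambda u,v,z:loc(atz(d,170+u*180/400,150+v*160/356,z)).round(1)
print('knob',f(82,178,246),'h ends',f(103,52,253),f(153,40,253),'tongue end',f(72,95,202))
s=manip.state(); M=R.from_rotvec(s['tool_rot']).as_matrix(); print(M.round(3))
w=camera_info('wrist');print(M.T@(w['eye']-s['tcp_pos']),(M.T@R.from_rotvec(w['orientation']).as_matrix()).round(2))
k=O+RU.apply([-10,196.5,0]); print('knob w',k)
y=M[:,1]; print('tool y yaw',np.degrees(np.arctan2(y[1],y[0])),'want mod180',np.degrees(Y)+90)
E
```

```text
knob [ -9.5 198.1 246. ] h ends [113.  155.8 253. ] [116.4 103.4 253. ] tongue end [ 82.2 200.6 202. ]
[[-0.93   0.368 -0.001]
 [ 0.368  0.93  -0.002]
 [ 0.    -0.002 -1.   ]]
[  78.31363907    0.43103953 -141.80569332] [[ 0.    0.95  0.31]
 [ 1.   -0.   -0.  ]
 [-0.    0.31 -0.95]]
knob w [484.64262084 142.21517565   0.        ]
tool y yaw 68.4159070844033 want mod180 100.71431076894639
```

Request:
apply_moves --moves '[[[0.6,-1.0,0.5],[0,0,-0.41]],[[0.6,-1.0,0.5],[0,0,-0.41]],[[0.6,-1.0,0.5],[0,0,-0.41]],[[0.6,-1.0,0.5],[0,0,-0.41]],[[0.6,-1.0,0.5],[0,0,-0.41]],[[0.6,-1.0,0.5],[0,0,-0.41]],[[0.6,-1.0,0.5],[0,0,-0.41]],[[0.6,-1.0,0.5],[0,0,-0.41]],[[0.6,-1.0,0.5],[0,0,-0.41]],[[0.6,-1.0,0.5],[0,0,-0.41]],[[0.6,-1.0,0.5],[0,0,-0.41]]]' --jaw 0.2

```text
t: 1.02
tcp_pos: [349.9, 380.8, 330.8]
tool_rot: [-2.329, -2.108, 0.001]
wrist_force: [-0.1, -0.9, -0.6]
finger_gap: 51.5
finger_force: 0.0
```

Request:
apply_moves --moves '[[[0.67,-1.0,0],[0,0,-0.41]],[[0.67,-1.0,0],[0,0,-0.41]],[[0.67,-1.0,0],[0,0,-0.41]],[[0.67,-1.0,0],[0,0,-0.41]],[[0.67,-1.0,0],[0,0,-0.41]],[[0.67,-1.0,0],[0,0,-0.41]],[[0.67,-1.0,0],[0,0,-0.41]],[[0.67,-1.0,0],[0,0,-0.41]],[[0.67,-1.0,0],[0,0,-0.41]],[[0.67,-1.0,0],[0,0,-0.41]],[[0.67,-1.0,0],[0,0,-0.41]],[[0.67,-1.0,0],[0,0,-0.41]]]'

```text
t: 2.02
tcp_pos: [483.7, 181.0, 330.7]
tool_rot: [3.128, 0.295, -0.002]
wrist_force: [0.4, 0.4, 0.1]
finger_gap: 51.3
finger_force: 0.0
```

```bash
python3 - <<'E'
from h import *
s=manip.state();im,c=shot('wrist','w1');print(s['t'],s['tcp_pos'],s['joint_pos'].round(2),s['joint_vel'].max(),s['wrist_force'],c)
M=R.from_rotvec(s['tool_rot']).as_matrix();print(M.round(3),np.degrees(np.arctan2(M[1,1],M[0,1])))
np.savez('w1.npz',**c)
for P in([-10,197,246],[114,130,255],[114,154,255]): print(proj(c,O+RU.apply(P))*800/512)
cv2.imwrite('pics/w1b.png',cv2.resize(cv2.cvtColor(im,4),(800,600),interpolation=2))
E
```

```text
2.0167 [483.74993248 180.98298669 330.67191457] [ 0.21 -0.25  1.73  0.    1.66  1.6 ] 0.001189426828987741 [0.41686065 0.39481444 0.13257081] {'K': array([[278.86297809,   0.        , 254.08638511],
       [  0.        , 278.86297809, 195.34219186],
       [  0.        ,   0.        ,   1.        ]]), 'eye': array([564.16163746, 195.75991219, 472.3991163 ]), 'orientation': array([-0.26565259,  0.22048615, -1.3693096 ])}
[[ 0.982  0.187 -0.001]
 [ 0.187 -0.982 -0.   ]
 [-0.001  0.    -1.   ]] -79.23019069559403
[463.98905181 328.23277388]
[630.30508824  77.56353957]
[576.73736557  77.45639807]
```

View pics/w1b.png

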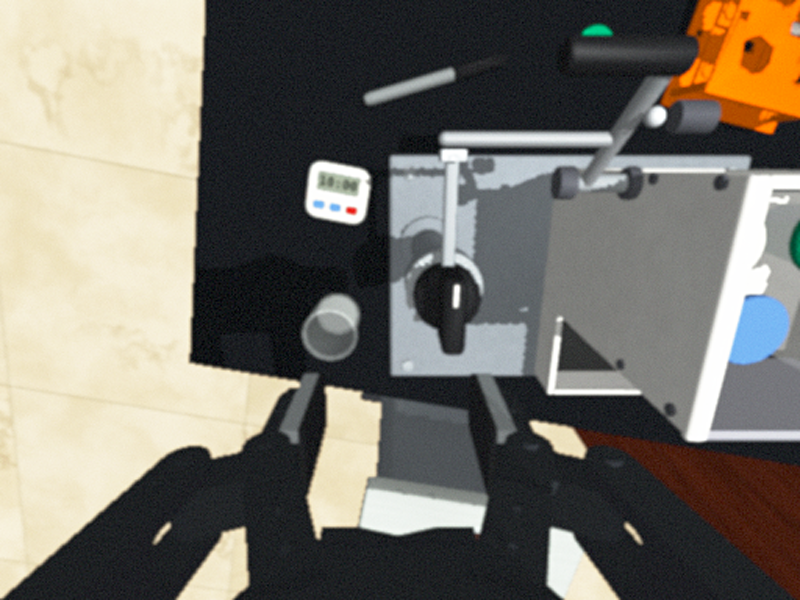

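```bash
python3 - <<'E'
from h import *
c=dict(np.load('w1.npz'))
f=lambda u,v,z:loc(atz(c,u*.64,v*.64,z)).round(1)
print('knob front',f(453,350,246),f(453,350,232),'mark',f(456,284,246),f(456,306,246),'h ends',f(567,53,247),f(697,55,247),'tongue end',f(454,155,205),'skirt',f(414,292,211),f(482,290,211),'plate',f(750,172,270),f(688,438,270),'base',f(390,375,3),f(390,156,3))
i=cv2.imread('pics/w1.png')[155:235,250:330];cv2.imwrite('pics/w1c.png',cv2.resize(i,(560,560),interpolation=2))
E
```

```text
knob front [-23.2 202.6 246. ] [-29.5 200.6 232. ] mark [ 15.5 202.6 246. ] [  3. 202. 246.] h ends [125.4 156.8 247. ] [124.7  97.2 247. ] tongue end [ 81.7 201.4 205. ] skirt [  0.6 223.7 211. ] [  2.  181.3 211. ] plate [ 74.   77.7 270. ] [-64.3  76.  270. ] base [-164.8  242.5    3. ] [ 83.4 241.8   3. ]
```

View pics/w1c.png

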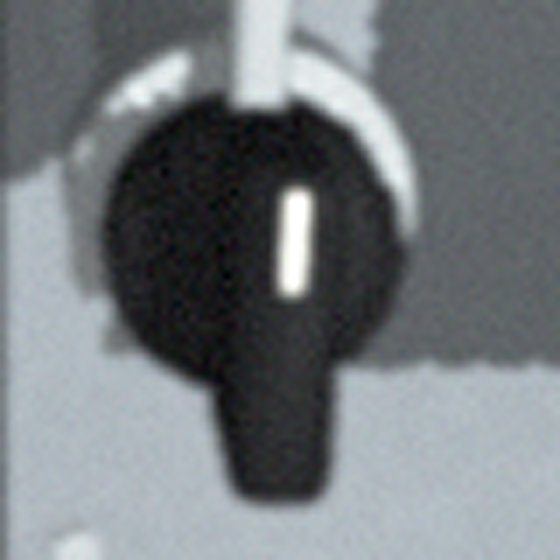

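Request:
apply_moves --moves '[[[0.027,-0.182,-0.33],[0,0,0]],[[0.027,-0.182,-0.33],[0,0,0]],[[0.027,-0.182,-0.33],[0,0,0]],[[0.027,-0.182,-0.33],[0,0,0]]]'

```text
t: 2.4
tcp_pos: [488.2, 144.3, 263.1]
tool_rot: [-3.127, -0.295, 0.007]
wrist_force: [0.2, 0.4, -0.2]
finger_gap: 51.1
finger_force: 0.0
```

```bash
python3 - <<'E'
from h import *
s=manip.state();im,c=shot('wrist','w2');print(s['t'],s['tcp_pos'])
np.savez('w2.npz',**c)
print(proj(c,s['tcp_pos'])*800/512)
for x in(-28,-5,18): print(proj(c,O+RU.apply([x,198,246]))*800/512)
cv2.imwrite('pics/w2b.png',cv2.resize(cv2.cvtColor(im,4),(800,600),interpolation=2))
E
```

```text
2.4 [488.17971229 144.34400458 263.13915873]
[395.58664862 395.66247136]
[395.55170784 420.63089669]
[395.6114306  371.41771593]
[395.67630637 317.95831674]
```

View pics/w2b.png

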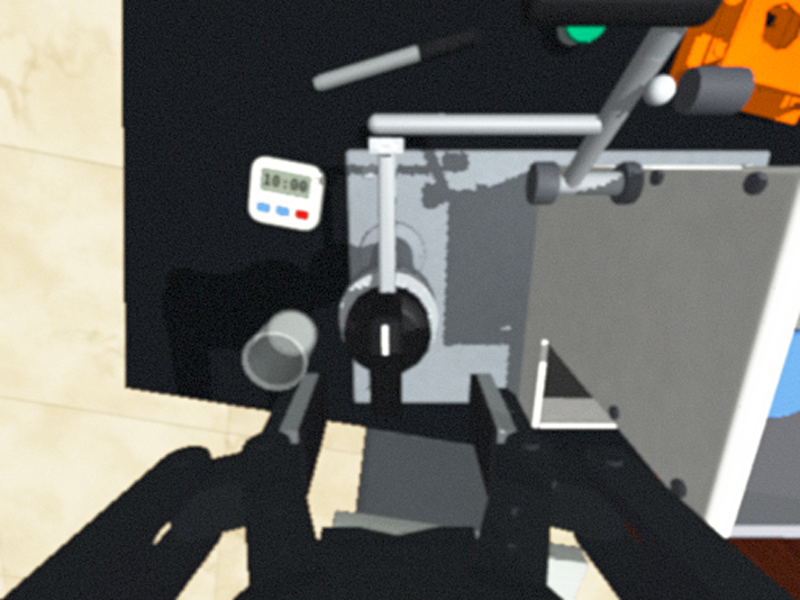

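Request:
apply_moves --moves '[[[0.016,0.025,0],[0,0,0]],[[0.016,0.025,-0.15],[0,0,0]],[[0.016,0.025,-0.23],[0,0,0]],[[0.016,0.025,-0.23],[0,0,0]]]'

```text
t: 2.78
tcp_pos: [491.6, 150.6, 217.5]
tool_rot: [-3.127, -0.298, 0.005]
wrist_force: [0.1, 0.3, -0.3]
finger_gap: 51.5
finger_force: 0.0
```

Request:
apply_moves --moves '[[[0,0,0],[0,0,0]],[[0,0,0],[0,0,0]],[[0,0,0],[0,0,0]],[[0,0,0],[0,0,0]],[[0,0,0],[0,0,0]],[[0,0,0],[0,0,0]],[[0,0,0],[0,0,0]]]' --jaw -1

```text
t: 3.37
tcp_pos: [493.8, 150.4, 222.0]
tool_rot: [-3.126, -0.296, -0.007]
wrist_force: [0.2, 1.5, 6.4]
finger_gap: 12.6
finger_force: 61.5
```

Request:
apply_moves --moves '[[[0.008,0,0.06],[0,0,0]],[[0.008,0,0.1],[0,0,0]],[[0.008,0,0.1],[0,0,0]],[[0.008,0,0.1],[0,0,0]]]'

```text
t: 3.7
tcp_pos: [493.9, 150.2, 239.0]
tool_rot: [-3.126, -0.296, 0.001]
wrist_force: [0.4, 5.1, -4.9]
finger_gap: 12.6
finger_force: 60.1
```

```bash
python3 - <<'E'
from h import *
s=manip.state();print(s['t'],s['tcp_pos'],s['wrist_force'],s['finger_gap'],s['torque'],s['joint_pos'].round(2))
E
```

```text
3.7 [493.85886664 150.24493844 239.01781527] [ 0.42784796  5.10936608 -4.89163868] 12.552320898143662 [ 0.94314224 -0.16270537 -0.05357151] [ 0.15 -0.22  1.85  0.    1.5   1.53]
```

Request:
apply_moves --moves '[[[0,0,0],[0,0,0.03]],[[0,0,0],[0,0,0.06]],[[0,0,0],[0,0,0.09]],[[0,0,0],[0,0,0.12]],[[0,0,0],[0,0,0.15]],[[0,0,0],[0,0,0.18]],[[0,0,0],[0,0,0.2]],[[0,0,0],[0,0,0.2]]]'

```text
t: 4.37
tcp_pos: [492.0, 153.6, 237.6]
tool_rot: [-2.871, -1.249, 0.003]
wrist_force: [-4.8, 14.9, -4.8]
finger_gap: 12.9
finger_force: 60.2
```

```bash
python3 - <<'E'
from h import *
s=manip.state();print(s['t'],s['tcp_pos'],s['wrist_force'],s['finger_gap'],s['torque'],s['joint_pos'].round(2))
E
```

```text
4.3667 [491.9849585  153.56663734 237.57016712] [-4.83229002 14.91127918 -4.80890983] 12.912766679933359 [ 2.78046677  0.55749307 -0.08377002] [ 0.15 -0.22  1.85  0.01  1.51  0.9 ]
```

Request:
apply_moves --moves '[[[-0.012,0.02,0],[0,0,0.03]],[[-0.014,0.022,0],[0,0,0.06]],[[-0.017,0.024,0],[0,0,0.09]],[[-0.02,0.025,0],[0,0,0.12]],[[-0.023,0.027,0],[0,0,0.15]],[[-0.026,0.028,0],[0,0,0.18]],[[-0.029,0.029,0],[0,0,0.21]],[[-0.029,0.029,0],[0,0,0.217]],[[-0.029,0.029,0],[0,0,0.217]]]'

```text
t: 5.12
tcp_pos: [487.5, 156.0, 238.1]
tool_rot: [-2.299, -2.138, 0.002]
wrist_force: [-0.6, 6.0, -5.4]
finger_gap: 13.0
finger_force: 60.1
```

```bash
python3 - <<'E'
from h import *
s=manip.state();print(s['t'],s['tcp_pos'],s['wrist_force'],s['finger_gap'],s['torque'],s['joint_pos'].round(2))
M=R.from_rotvec(s['tool_rot']).as_matrix();print(np.degrees(np.arctan2(M[1,1],M[0,1])))
E
```

```text
5.1167 [487.47458911 156.04541996 238.08165207] [-0.64174314  5.97870082 -5.44844269] 12.971163980396476 [ 1.07937407  0.21915208 -0.0056788 ] [ 0.16 -0.22  1.86  0.    1.51  0.24]
-4.157469893240419
```

Request:
apply_moves --moves '[[[0,0.01,-0.04],[0,0,0]],[[0,0.01,-0.08],[0,0,0]],[[0,0.01,-0.105],[0,0,0]],[[0,0.01,-0.105],[0,0,0]],[[0,0.01,-0.105],[0,0,0]]]'

```text
t: 5.53
tcp_pos: [487.8, 156.6, 221.8]
tool_rot: [2.301, 2.138, -0.005]
wrist_force: [-12.4, -3.3, 14.5]
finger_gap: 12.7
finger_force: 63.1
```

Request:
apply_moves --moves '[[[0,0,0],[0,0,0]],[[0,0,0],[0,0,0]],[[0,0,0],[0,0,0]],[[0,0,0],[0,0,0]],[[0,0,0.2],[0,0,0]],[[0,0,0.4],[0,0,0]],[[0,0,0.5],[0,0,0]],[[0.68,-0.25,0.5],[0,0,0.083]],[[0.68,-0.25,0.5],[0,0,0.083]],[[0.68,-0.25,0.5],[0,0,0.083]],[[0.68,-0.25,0.5],[0,0,0.083]],[[0.68,-0.25,0.5],[0,0,0.083]],[[0.68,-0.25,0.5],[0,0,0.083]]]' --jaw 0.0

```text
t: 6.62
tcp_pos: [624.9, 106.9, 317.0]
tool_rot: [-2.003, -2.418, 0.002]
wrist_force: [0.6, -0.3, -0.2]
finger_gap: 42.8
finger_force: 0.0
```

```bash
python3 - <<'E'
from h import *
s=manip.state();im,c=shot('wrist','w3');print(s['t'],s['tcp_pos'],s['wrist_force'],c['eye'],loc(s['tcp_pos']))
M=R.from_rotvec(s['tool_rot']).as_matrix();print(np.degrees(np.arctan2(M[1,1],M[0,1])))
np.savez('w3.npz',**c)
for p in([120,137.6,247],[120,161.6,247],[-5.7,202.6,246],s['tcp_pos']): print(proj(c,O+RU.apply(p) if len(p)==3 and p[0]<400 else p)*800/512)
cv2.imwrite('pics/w3b.png',cv2.resize(cv2.cvtColor(im,4),(800,600),interpolation=2))
E
```

```text
6.6167 [624.8863719  106.93083704 316.99877468] [ 0.62002783 -0.27826003 -0.1886856 ] [611.95688898 185.33740516 458.80029973] [121.23901321 135.75779332 316.99877468]
10.732363533018354
[391.87555811 320.54079083]
[391.7599637 275.4661595]
[126.28120235 190.36899064]
[392.63199862 391.1087459 ]
```

View pics/w3b.png

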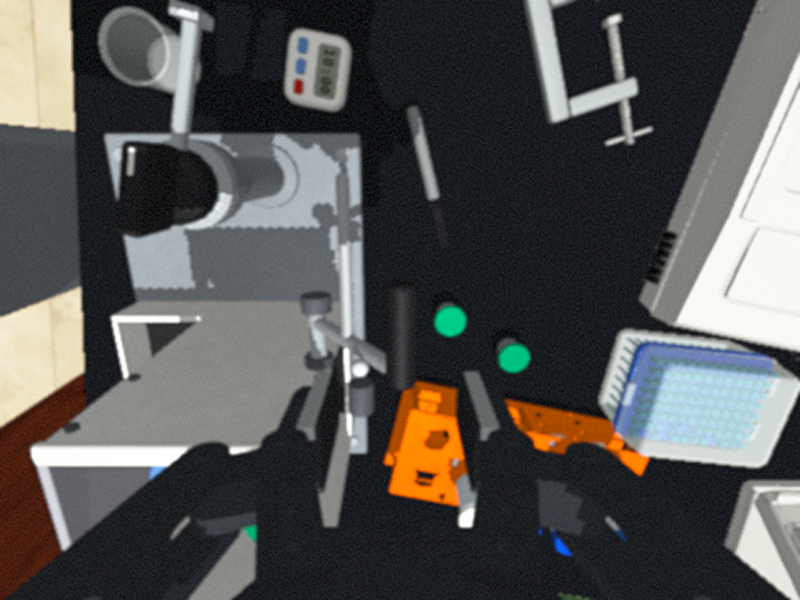

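Request:
apply_moves --moves '[[[0.011,0.018,0],[0,0,0]],[[0.011,0.018,-0.2],[0,0,0]],[[0.011,0.018,-0.36],[0,0,0]],[[0.011,0.018,-0.415],[0,0,0]],[[0.011,0.018,-0.415],[0,0,0]]]'

```text
t: 7.08
tcp_pos: [623.7, 111.8, 231.0]
tool_rot: [-1.998, -2.417, 0.008]
wrist_force: [-0.7, 0.4, -0.6]
finger_gap: 43.0
finger_force: 0.0
```

Request:
apply_moves --moves '[[[0,0,0],[0,0,0]],[[0,0,0],[0,0,0]],[[0,0,0],[0,0,0]],[[0,0,0],[0,0,0]]]' --jaw -0.4

```text
t: 7.42
tcp_pos: [627.6, 111.3, 238.0]
tool_rot: [2.0, 2.419, 0.004]
wrist_force: [-0.7, -0.2, 0.3]
finger_gap: 25.8
finger_force: 0.0
```

```bash
python3 - <<'E'
from h import *
s=manip.state();im,c=shot('wrist','w4');print(s['t'],s['tcp_pos'],s['wrist_force'],loc(s['tcp_pos']),s['finger_gap'],s['finger_force'])
j,e=shot('side','s4')
a=cv2.resize(cv2.cvtColor(im,4)[130:330,130:390],(400,308),interpolation=2)
b=cv2.resize(cv2.cvtColor(j,4)[130:260,220:380],(380,308),interpolation=2)
cv2.imwrite('pics/w4b.png',np.hstack([a,b]))
x0=np.array([123.2-59.7,0,167])
for t in np.arange(0,1.31,.1):
    q=.64-t; h=RU.apply([100*(np.sin(q)-np.sin(.64)),0,100*(np.cos(q)-np.cos(.64))]); print(round(t,1),(h/200).round(3))
E
```

```text
7.4167 [627.63979577 111.26638336 238.01800487] [-0.65836431 -0.21310576  0.28237094] [124.75046521 139.50586078 238.01800487] 25.800816974916078 0.0
0.0 [0. 0. 0.]
0.1 [-0.041 -0.008  0.028]
0.2 [-0.084 -0.016  0.051]
0.3 [-0.13  -0.025  0.07 ]
0.4 [-0.177 -0.033  0.085]
0.5 [-0.225 -0.043  0.094]
0.6 [-0.274 -0.052  0.099]
0.7 [-0.323 -0.061  0.098]
0.8 [-0.372 -0.07   0.093]
0.9 [-0.42  -0.079  0.082]
1.0 [-0.466 -0.088  0.067]
1.1 [-0.511 -0.097  0.047]
1.2 [-0.554 -0.105  0.023]
1.3 [-0.595 -0.113 -0.006]
```

View pics/w4b.png

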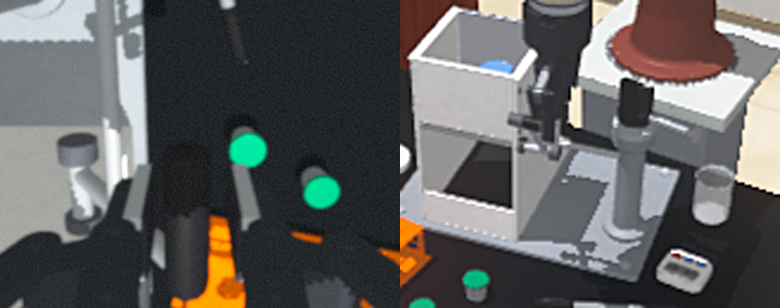

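Request:
apply_moves --moves '[[[-0.03,-0.006,-0.02],[0,0,0]],[[-0.07,-0.014,0.008],[0,0,0]],[[-0.12,-0.022,0.03],[0,0,0]],[[-0.165,-0.031,0.05],[0,0,0]],[[-0.21,-0.04,0.065],[0,0,0]],[[-0.26,-0.05,0.074],[0,0,0]],[[-0.31,-0.059,0.079],[0,0,0]],[[-0.36,-0.068,0.078],[0,0,0]]]'

```text
t: 8.18
tcp_pos: [553.5, 97.3, 251.0]
tool_rot: [2.002, 2.421, 0.0]
wrist_force: [0.3, 0.4, 1.2]
finger_gap: 25.3
finger_force: 0.4
```

Request:
apply_moves --moves '[[[-0.05,-0.009,-0.005],[0,0,0]],[[-0.1,-0.018,-0.016],[0,0,0]],[[-0.145,-0.027,-0.03],[0,0,0]],[[-0.19,-0.036,-0.05],[0,0,0]],[[-0.235,-0.044,-0.075],[0,0,0]],[[-0.275,-0.053,-0.104],[0,0,0]],[[-0.285,-0.055,-0.104],[0,0,0]],[[-0.285,-0.055,-0.104],[0,0,0]],[[-0.285,-0.055,-0.104],[0,0,0]]]'

```text
t: 8.93
tcp_pos: [502.3, 87.5, 232.2]
tool_rot: [1.995, 2.413, 0.02]
wrist_force: [18.9, 5.4, -1.6]
finger_gap: 25.2
finger_force: 9.4
```

```bash
python3 - <<'E'
from h import *
s=manip.state();print(s['t'],s['wrist_force'],loc(s['tcp_pos']),s['finger_gap'],s['finger_force'])
im,c=shot('top','t5');j,e=shot('side','s5')
a=cv2.resize(cv2.cvtColor(im,4)[150:310,170:350],(400,356),interpolation=2)
b=cv2.resize(cv2.cvtColor(j,4)[130:260,220:360],(383,356),interpolation=2)
cv2.imwrite('pics/w5b.png',np.hstack([a,b]))
E
```

```text
8.9333 [18.91330167  5.41127462 -1.63260018] [ -2.86306758 139.45290199 232.22271249] 25.248534113536383 9.431206583976746
```

View pics/w5b.png

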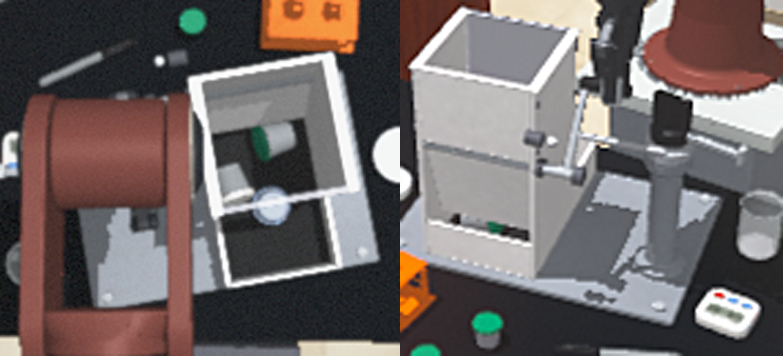

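Request:
apply_moves --moves '[[[0.04,0.008,0],[0,0,0]],[[0.085,0.016,0],[0,0,0]],[[0.126,0.024,0.029],[0,0,0]],[[0.169,0.032,0.053],[0,0,0]],[[0.214,0.041,0.073],[0,0,0]],[[0.26,0.05,0.088],[0,0,0]],[[0.308,0.059,0.099],[0,0,0]],[[0.357,0.068,0.104],[0,0,0]],[[0.406,0.077,0.105],[0,0,0]],[[0.455,0.086,0.1],[0,0,0]],[[0.503,0.096,0.091],[0,0,0]],[[0.55,0.104,0.076],[0,0,0]],[[0.55,0.104,0.076],[0,0,0]]]'

```text
t: 10.12
tcp_pos: [608.9, 107.6, 243.7]
tool_rot: [-2.002, -2.42, 0.0]
wrist_force: [-0.5, -0.1, 0.2]
finger_gap: 25.6
finger_force: 0.0
```

Request:
apply_moves --moves '[[[0.046,0.009,-0.019],[0,0,0]],[[0.089,0.017,-0.042],[0,0,0]],[[0.13,0.025,-0.07],[0,0,0]],[[0.15,0.028,-0.075],[0,0,0]],[[0.16,0.03,-0.075],[0,0,0]],[[0.16,0.03,-0.075],[0,0,0]],[[0.16,0.03,-0.075],[0,0,0]]]'

```text
t: 10.7
tcp_pos: [631.3, 111.8, 230.7]
tool_rot: [-1.992, -2.408, 0.03]
wrist_force: [-37.8, -6.7, 18.6]
finger_gap: 25.8
finger_force: 18.6
```

```bash
python3 - <<'E'
from h import *
s=manip.state();print(s['t'],s['wrist_force'],loc(s['tcp_pos']),s['finger_gap'],s['finger_force'])
E
```

```text
10.7 [-37.82266042  -6.65704248  18.64940657] [128.40718951 139.40550456 230.66345906] 25.834065348568178 18.64306926727295
```

Request:
apply_moves --moves '[[[-0.04,-0.008,0.0],[0,0,0]],[[-0.06,-0.011,0.02],[0,0,0]],[[-0.06,-0.011,0.02],[0,0,0]],[[-0.06,-0.011,0.1],[0,0,0]],[[-0.06,-0.011,0.3],[0,0,0]],[[-0.06,-0.011,0.5],[0,0,0]],[[-0.06,-0.011,0.7],[0,0,0]],[[-0.06,0.9,0.8],[0,0,0]],[[-0.06,0.9,0.8],[0,0,0]],[[-0.06,0.9,0.8],[0,0,0]],[[-0.06,0.9,0.8],[0,0,0]],[[-0.06,0.9,0.8],[0,0,0]],[[-0.06,0.9,0.8],[0,0,0]]]'

```text
t: 11.78
tcp_pos: [627.5, 297.4, 390.0]
tool_rot: [-1.996, -2.426, -0.002]
wrist_force: [-0.2, 0.2, -0.7]
finger_gap: 25.5
finger_force: 0.0
```

```bash
python3 - <<'E'
from h import *
s=manip.state();print(s['t'],s['wrist_force'],s['tcp_pos'])
im,c=shot('top','t6');j,e=shot('side','s6')
a=cv2.resize(cv2.cvtColor(im,4)[150:310,170:350],(400,356),interpolation=2)
b=cv2.resize(cv2.cvtColor(j,4)[130:260,220:360],(383,356),interpolation=2)
b0=cv2.resize(cv2.imread('pics/s0.png')[130:260,220:360],(191,178)); 
cv2.imwrite('pics/w6b.png',np.hstack([a,b]))
E
```

```text
11.7833 [-0.22347852  0.16311644 -0.73421335] [627.54793242 297.41310229 389.97697772]
```

View pics/w6b.png

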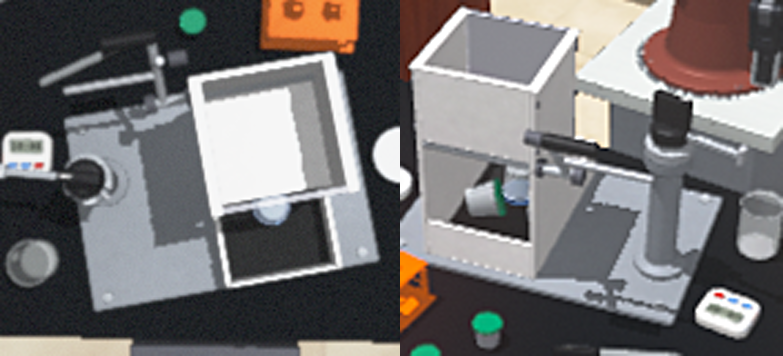

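```bash
python3 -c "
from plant import job
print(job.hand_in())"
```

```text
the job is handed in; nothing more can be done
None
```

I handed the job in at about 12 s. The pictures show the lever back at its starting position, the trap door shut and the hopper empty. The knob had dropped to its starting height in the second notch. All three cups were seen in the tray with the door open; in the last pictures the white one is hidden from view. Nothing else looked disturbed, though the pen was only partly in view in the last pictures.

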